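# Raise the bench camera to its second stop and hold it

### The job

The camera on the telescopic post must be raised for a picture of the petri dish. Pull the orange transit clip straight up off its sprung catch on the post's head and set it down (do not drop it) on the worktop; then squeeze the head so that its red button is pressed in, pull it up past the first stop to the second stop, the end of its travel, and finish while still holding it up there, because it sinks back when let go. Leave the petri dish and the other things where they are.

Things in the scene. Friction and masses are not known exactly. Their poses are not given: they have to be found in the camera images.
- post: Camera post, fixed: dark round foot 84 mm across, 12 mm thick; aluminium tube 32 mm across, black collar 40 mm across up to 122 mm above the worktop. Origin: centre of the foot's underside; z up the tube's axis; x level, towards the camera and petri dish; y level, the side of the head with the red button. Place and yaw vary.
- head_part (a joint): Height of the sliding head in m, upwards: 0 down (at the start), 0.050 first stop, 0.100 second stop and end of travel. Locked unless the red button is pressed in over 5 mm; at the first stop it catches again unless the button is still in. Weight and a return spring pull it down with 4 to 6 N: let go at the second stop, it sinks to about 0.062.
- head_grip (a point): Centre of the head's grey grip block, at the button's height; rises with the head; 148 mm above the worktop when down. Block: 34 mm along the post's x, 40 mm along its y, 44 mm tall (22 mm above and below this point). Squeeze it along the post's y, -y face against button (48 mm wide, 41 mm with the button in; the pinch is then centred 0.5 mm to +y of this point).
- button_part (a joint): Red push button, 15x15 mm, in the +y face of the head: 0 is out (stands 8 mm proud), 0.007 is fully in (1 mm proud); it moves along the post's -y; spring force 2.4 N at first, 6.6 N fully in; unlocks at about 0.005.
- camera_lens (a point): Centre of the downward lens of the small black camera (28x36x26 mm), 100 mm along the post's x from its axis, 110 mm above the worktop when the head is down. A bracket 14 mm wide carries it from the head's +x face, 9 to 19 mm below head_grip.
- clip: Loose orange plastic clip, 47 (x) x 68 (y) x 69 mm tall, 40 g: a cap over the head that hides the button, upright tab on top. Origin: centre of its underside (lower edge of two skirts, on which it can stand), z up; at the start x and y as the post's, origin 138 mm above the worktop. Two sprung balls hold it; 5 to 15 N straight up pulls it off; clear of the head after 35 mm.
- clip_tab (a point): Middle of the clip's tab, 52 mm above the clip's origin. The tab is 32 mm along the clip's x, 12 mm thick along its y, and stands 33 mm above the cap's flat top, which is 36 mm above the clip's origin: pinch it along y from above.
- clip_middle (a point): A point in the middle of the clip, 30 mm above its origin. The worktop 0.12 to 0.18 m to the left (world +y) of the post is always clear to set it down.
- petri_dish: Round petri dish, 89 mm across, 16 mm tall, standing under the camera; origin at the centre of its underside. Leave alone.
- beaker_250: Clear glass beaker, 74x77x95 mm, origin at the centre of its underside. Leave alone.
- reagent_blue: White bottle with a blue cap, 48x48x95 mm, origin at the centre of its underside. Leave alone.
- dropper_a: Small brown dropper bottle with a black cap, 33x33x72 mm, origin at the centre of its underside. Leave alone.
- timer: White bench timer, 64x68x18 mm, origin at the centre of its underside. Leave alone.
- slide_box: Flat white and green box of slides, 58x80x24 mm, origin at the centre of its underside. Leave alone.
- click_pen: Black pen lying flat, 145 mm long, origin at the centre of its underside. Leave alone.
Things that resemble listed ones, but are neither listed nor needed, are in the scene too. Several things have the shape of the clip; the one meant has the colours described above.

How it is judged:
By the outcome, as a careful person would: the job done as asked, in the order asked, and still so for the second after the job is handed in, while the arm keeps its last pose, push and grip.
It also fails if it takes over 51 s, if anything falls off the work surface, if the arm or the gripper's body presses on something with over 40 N, if the wrist force passes 120 N, or if a joint passes its speed limit or range.

### The arm

A 6-joint arm with a two-finger parallel gripper is mounted at the origin on a cart in front of the work surface, level with it; the furniture and walls round the work are solid. World frame = base frame: x ahead of the robot, y to its left, z up, the work surface at z = 0. Lengths are in mm, angles in rad, forces in N, time in s.
With the tool pointing down it reaches from about 325 to 925 mm from the base axis. Payload 3.1 kg.
Tool frame: the origin (TCP) lies between the finger pads; the fingertips stand 14 mm ahead of it and the grasp point (between the pads) lies 5 mm behind it (tip_reach is the distance from the TCP to the fingertips, in mm); z points along the fingers, y is the direction in which the jaws open and shut (so a half turn about z gives the same grasp; the last joint's range is limited). The gripper opens to 85 mm and grips with 20 to 120 N. Pads are 22 mm wide; open, the fingers measure 114 mm over their backs; the gripper's body (76 mm by 85 mm) begins 54 mm behind the grasp point. The pads swing forward as they close: fully open they stand 13 mm farther back than shut.
Start: joints at [-1.46, 0.217, 1.613, -0, 1.311, -0.112], TCP at [138.121, -609.559, 217.2] pointing down, gripper open.
Joint ranges: [-2.75, 2.75], [-0.78, 2.1], [0.31, 2.55], [-1.13, 4.27], [0.13, 2.63], [-2.58, 2.58]. Speed limits (rad/s): [2.79, 2.79, 3.14, 3.14, 3.14, 3.14].

### API

Orientations are given as a unit quaternion [w, x, y, z].
In Python, from bench import read_state, read_camera, camera_info, finish_job, tip_reach gives the robot as it stands.
- The arm moves only by the shell command python3 -m pendant 'ROWS'. ROWS is text: rows parted by semicolons, each of 5 numbers parted by spaces: the closure, from 0 (fully open) to 1 (shut), then the shift along the tool's x, y, z in mm, then the turn about the tool's z in rad. A call has 1 to 12 rows; each row shifts and turns the commanded pose from where the row before left it, along the tool's axes as they then stand; what a row does not reach is not made up. A row lasts 1/8 s, in which the tool goes at most 62.5 mm and 10.7 degrees, less where a joint would pass 70% of its speed; a pose out of reach is approached as far as the arm can. A call with a gripper value outside its range is refused whole. The fingers move at their own pace and stop on an object; the grip force is fixed at half the most. Time passes only in rows, so rows that do not move let the fingers close. It gives the time, the measured TCP pose, the force and the opening at its end, in the units of the state.
- read_state(): the state, without advancing time (a new reading comes with each control period).
- read_camera(name): name is "side" or "top"; returns the picture (384x512x3 uint8, red, green, blue); there is no depth.
- camera_info(name): a dict with "fx", "fy", "cx", "cy" (pixels), "D" ([k1, k2, p1, p2, k3] as OpenCV has them; the pictures are not rectified), "world_to_cam" (4x4, takes a point from world to camera coordinates). Camera axes: x right, y down, z forward; pixel columns grow to the right and rows downward; lengths in mm; the calibration is good to about 2 mm. A picture is of the moment at which its call begins. camera_info takes no time and is no camera call.
- finish_job(): hands the job in, once; it reports no verdict.
The state is a dict: "t": time; "qpos": joint angles; "qvel": joint speeds; "joint_efforts": joint torques, N m; "tcp_pos": TCP position; "tcp_rot": TCP orientation; "force": force on the tool from outside, world axes, zero at the start; "torque": the same for the moment, N m; "grip_width": finger opening in mm.
Only numpy, scipy, OpenCV 4.12 (cv2) and the standard library are available. Lean on these libraries where they do the work, as an engineer would, in place of code of your own. Each camera call takes 0.05 s, during which the arm holds its last target. There are 200 camera calls.

## Working session

There is one attempt and no reset: what is moved stays moved. The work goes in short steps, Python scripts to look and compute and a shell command to move; the robot and the scene stay as the last step left them, time stands still between calls to the robot, and variables do not carry over. Pictures are saved under pics/ and viewed, on a budget of 10 in all, crops included, one or two more only if the job needs it, and the job is handed in when it is done.

```bash
mkdir -p pics; ls; python3 - <<'E'
from bench import *
import cv2
for n in("side","top"):
    im=read_camera(n); cv2.imwrite(f"pics/{n}0.png",cv2.cvtColor(im,cv2.COLOR_RGB2BGR)); print(n,camera_info(n))
print(read_state())
E
```

```text
pics
side {'fx': 402.7451447208815, 'fy': 402.7451447208815, 'cx': 247.32741329912687, 'cy': 192.37127125038813, 'D': array([0.03676844, 0.        , 0.        , 0.        , 0.        ]), 'world_to_cam': array([[-9.91562342e-01, -1.28214591e-01, -1.91086427e-02,
         5.95817663e+02],
       [-7.39348403e-02,  6.80440685e-01, -7.29063862e-01,
         1.44171164e+02],
       [ 1.06478923e-01, -7.21499476e-01, -6.84178884e-01,
         1.12933699e+03],
       [ 0.00000000e+00,  0.00000000e+00,  0.00000000e+00,
         1.00000000e+00]])}
top {'fx': 362.8204139241738, 'fy': 362.8204139241738, 'cx': 250.80858868172214, 'cy': 187.6594630771318, 'D': array([-0.03251405,  0.        ,  0.        ,  0.        ,  0.        ]), 'world_to_cam': array([[ 2.29135707e-02, -9.99601650e-01,  1.64775540e-02,
        -3.87342058e+01],
       [-9.88141603e-01, -2.51477578e-02, -1.51471984e-01,
         5.91091858e+02],
       [ 1.51826019e-01, -1.28113926e-02, -9.88324202e-01,
         1.26114856e+03],
       [ 0.00000000e+00,  0.00000000e+00,  0.00000000e+00,
         1.00000000e+00]])}
{'t': 0.1, 'qpos': array([-1.46022916e+00,  2.17699727e-01,  1.61478945e+00, -5.76099615e-07,
        1.31131271e+00, -1.12258548e-01]), 'qvel': array([-5.73471755e-04, -4.31759561e-03, -2.01807714e-03, -5.43880703e-05,
       -1.10438852e-03,  1.22999650e-03]), 'joint_efforts': array([-6.45599284e-04, -3.98075473e+01, -3.04969490e+01, -1.91149479e-04,
        4.20747878e-03,  2.05707664e-06]), 'tcp_pos': array([ 138.01621595, -608.77640149,  215.97762137]), 'tcp_rot': array([-1.10461545e-03,  9.93799390e-01,  1.11182517e-01,  6.55835759e-07]), 'force': array([-0.58645478,  1.27999798, -0.11876292]), 'torque': array([0.00767768, 0.0351642 , 0.03534561]), 'grip_width': 85.50571732573485}
```

View pics/side0.png

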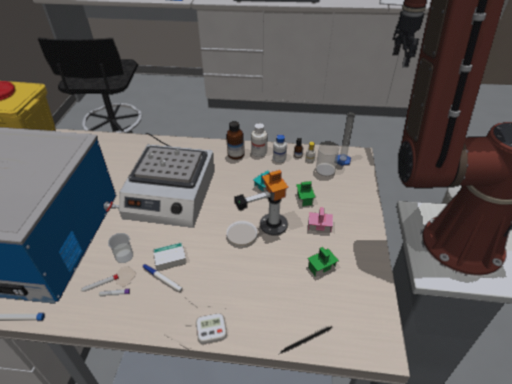

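View pics/top0.png

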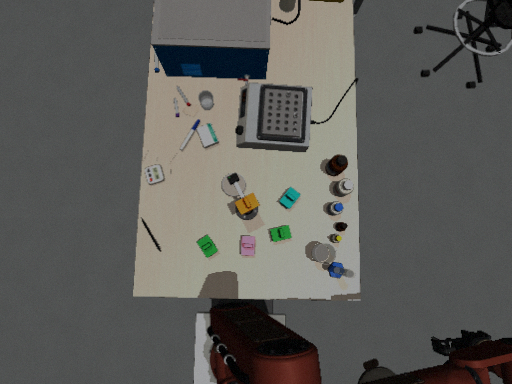

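The side picture shows the orange clip on the post at (275,184) and the top picture shows it at (247,204). The look-alikes in the top picture are green (207,245) and (280,233), pink (247,245) and teal (289,197). Only the one on the post is orange, and it sits next to the black camera. I'll measure it and confirm with a crop.

```bash
cat > h.py <<'E'
from bench import *
import cv2, numpy as np
def ray(n,uv):
    c=camera_info(n);K=np.array([[c['fx'],0,c['cx']],[0,c['fy'],c['cy']],[0,0,1]])
    p=cv2.undistortPoints(np.array([[uv]],float),K,c['D'])[0,0]
    W=c['world_to_cam'];R=W[:3,:3];return -R.T@W[:3,3],R.T@np.array([*p,1])
def onz(n,uv,z):
    o,d=ray(n,uv);return o+d*(z-o[2])/d[2]
def tri(a,b):
    (o,d),(p,e)=ray("side",a),ray("top",b);s=np.linalg.lstsq(np.c_[d,-e],p-o,rcond=None)[0]
    P,Q=o+s[0]*d,p+s[1]*e;return (P+Q)/2,np.linalg.norm(P-Q)
def proj(n,P):
    c=camera_info(n);K=np.array([[c['fx'],0,c['cx']],[0,c['fy'],c['cy']],[0,0,1]]);W=c['world_to_cam']
    return cv2.projectPoints(np.array([P],float),cv2.Rodrigues(W[:3,:3])[0],W[:3,3],K,c['D'])[0][0,0]
def grab(n,f=None):
    im=read_camera(n)
    if f: cv2.imwrite("pics/"+f,cv2.cvtColor(im,cv2.COLOR_RGB2BGR))
    return im
def mask(im,h0,h1,s=150,v=60):
    return cv2.inRange(cv2.cvtColor(im,cv2.COLOR_RGB2HSV),(h0,s,v),(h1,255,255))
def blobs(m,amin=15):
    n,l,st,c=cv2.connectedComponentsWithStats(m);return [(c[i].round(1),st[i]) for i in range(1,n) if st[i,4]>=amin]
E
python3 - <<'E'
from h import *
s=cv2.cvtColor(cv2.imread("pics/side0.png"),cv2.COLOR_BGR2RGB);t=cv2.cvtColor(cv2.imread("pics/top0.png"),cv2.COLOR_BGR2RGB)
for n,i in(("s",s),("t",t)):
    for b in blobs(mask(i,8,22)): print(n,*b)
a=cv2.resize(s[155:255,215:315],(400,400),interpolation=cv2.INTER_CUBIC);b=cv2.resize(t[160:235,210:285],(400,400),interpolation=cv2.INTER_CUBIC)
cv2.imwrite("pics/crop0.png",cv2.cvtColor(np.hstack([a,b]),cv2.COLOR_RGB2BGR))
E
```

```text
s [ 9.7 92.7] [ 0 82 16 20 53]
s [39.9 98.5] [37 94  9  9 27]
s [ 37.7 107.9] [ 35 104   6   8  16]
s [ 26.9 114.9] [ 20 108  16  17  60]
s [  8.4 115.4] [  0 113  19   9  65]
s [234.8 134.2] [228 131  14   7  53]
s [275.2 184.1] [263 170  24  30 424]
s [131. 202.] [129 201   5   3  15]
t [246.4 203.6] [235 193  24  22 297]
```

View pics/crop0.png

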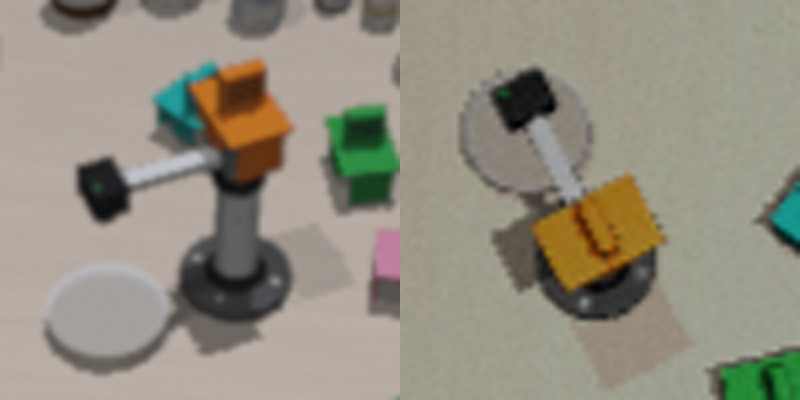

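The crop confirms it: orange cap with a tab on the post's head, and the bracket and black camera running up-left towards the dish. The tab's long side lies along the bracket, which is the post's x, as described.

```bash
python3 - <<'E'
from h import *
t=cv2.cvtColor(cv2.imread("pics/top0.png"),cv2.COLOR_BGR2RGB);s=cv2.cvtColor(cv2.imread("pics/side0.png"),cv2.COLOR_BGR2RGB)
m=mask(t,8,22,120,50);c=max(cv2.findContours(m,0,1)[0],key=cv2.contourArea)
box=cv2.boxPoints(cv2.minAreaRect(c));P=np.array([onz("top",b,174) for b in box]);print(P.round(1))
e=[P[1]-P[0],P[2]-P[1]];print([np.linalg.norm(x) for x in e],"center",P.mean(0))
for x in e: print(np.degrees(np.arctan2(x[1],x[0])))
def crop_t(x,y): return (210+(x-400+.5)/5.333-.5,160+y/5.333-.5)
def crop_s(x,y): return (215+x/4-.5,155+y/4-.5)
cam=onz("top",crop_t(523,97),136);print("camtop",cam)
foot=onz("top",crop_t(597,262),12);print("foot approx",foot, "dish",onz("top",crop_t(525,131),16))
print("side foot",onz("side",crop_s(236,280),10),"tabtop centre side",onz("side",crop_s(242,70),207))
ms=(s[...,0].astype(int))
for b in ((242,70),): print(tri(crop_s(*b),crop_t(588,218)))
# green/pink neighbours near approach
for nm,uv in dict(g1=(207,245),g2=(280,233),pk=(247,245),teal=(289,197),slide=(207,135),timer=(154,174)).items(): print(nm,onz("top",uv,30).round())
E
```

```text
[[525.3  31.  174. ]
 [558.1 -30.2 174. ]
 [515.7 -52.4 174. ]
 [483.3   8.6 174. ]]
[np.float64(69.38445456061068), np.float64(47.835868571638755)] center [520.57802418 -10.75799118 174.        ]
-61.805637742205384
-152.35572511678717
camtop [610.26103987  38.48979852 136.        ]
foot approx [518.93369175 -10.99840359  12.        ] dish [608.10008236  40.99588063  16.        ]
side foot [523.96670395  -5.66501192  10.        ] tabtop centre side [525.48192957 -11.14836297 207.        ]
(array([525.35576777,  -4.59321523, 212.59653667]), np.float64(0.4743870539283171))
g1 [384. 126.  30.]
g2 [ 433. -133.   30.]
pk [387. -16.  30.]
teal [ 563. -164.   30.]
slide [788. 143.  30.]
timer [636. 331.  30.]
```

Post at about (521,-10) and yaw about 28.5°. Cap sizes 69x48 agree with 68x47, and the camera is 102 mm away against 100. So the tool needs a turn of -0.274 rad and a shift of about (622,-344) in turned tool axes.

```bash
python3 -m pendant '0 46 -26 0 0;0 46 -26 0 0;0 0 0 30 0;0 0 0 0 0'; python3 - <<'E'
from h import *
s=grab("side");t=grab("top")
for n,i in(("s",s),("t",t)):
    for b in blobs(mask(i,8,22)): print(n,*b)
a=cv2.resize(s[90:230,205:345],(400,400),interpolation=cv2.INTER_CUBIC);b=cv2.resize(t[150:250,200:300],(400,400),interpolation=cv2.INTER_CUBIC)
cv2.imwrite("pics/c1.png",cv2.cvtColor(np.hstack([a,b]),cv2.COLOR_RGB2BGR))
st=read_state();print(st['tcp_pos'],tip_reach())
E
```

```text
t: 2.1
tcp_pos: [519.7, -11.4, 263.8]
tcp_rot: [-0.001, 0.969, 0.247, -0.003]
force: [-0.3, -0.5, -0.5]
grip_width: 85.5
s [ 9.8 92.7] [ 0 82 16 20 54]
s [39.6 99.4] [37 96  7 10 28]
s [ 24.  115.9] [ 20 111   9  12  41]
s [  7.3 115.3] [  0 113  15   6  61]
s [ 44.9 125.7] [ 42 122   8   7  19]
s [234.7 134.2] [228 131  14   7  55]
s [275.3 184.2] [263 170  24  31 418]
s [131. 202.] [129 201   5   3  15]
t [244.5 210. ] [238 207  18   8  62]Traceback (most recent call last):
  File "<stdin>", line 7, in <module>
TypeError: 'float' object is not callable
```

View pics/c1.png

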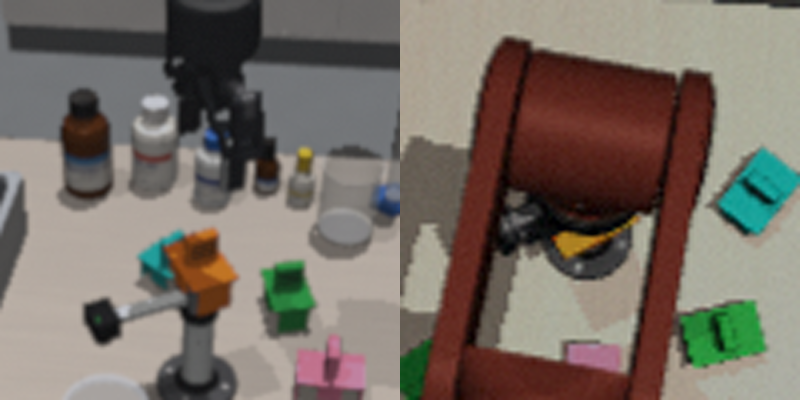

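The gripper hangs over the clip. The near fingertip is at about pixel (287,156) and the tab top at about (276,173). I'll check the fingertip against its projection.

```bash
python3 - <<'E'
from h import *
p=read_state()['tcp_pos'];print(p)
y=np.array([.477,-.879,0])
for h in(0,13):
  for k in(-43,-50,43): print(h,k,proj("side",p+y*k+[0,0,-14+h]))
print("tab top proj",proj("side",[521,-10.5,207]),proj("side",[521,-10.5,174]),proj("side",[521,-10.5,138]))
# tab top face in side image: colour split
E
```

```text
[521.44464366 -12.65295391 266.91975852]
0 -43 [284.33009483 167.92702471]
0 -50 [285.53985237 169.61867793]
0 43 [270.37245009 148.39868538]
13 -43 [284.56515427 163.81775633]
13 -50 [285.78701801 165.50480754]
13 43 [270.47511039 144.35200228]
tab top proj [276.69741744 172.2774753 ] [276.31424078 181.73109002] [275.91549705 191.5992431 ]
```

```bash
python3 -m pendant '0 2 -3 0 0;0.4 0 0 30 0;0.7 0 0 30 0;0.7 0 0 14 0;0.7 0 0 0 0;0.7 0 0 0 0'; python3 - <<'E'
from h import *
s=grab("side")
cv2.imwrite("pics/c2.png",cv2.cvtColor(cv2.resize(s[110:220,215:335],(720,660)[::1] if 0 else (654,600),interpolation=cv2.INTER_CUBIC),cv2.COLOR_RGB2BGR))
E
```

```text
t: 2.95
tcp_pos: [523.4, -9.2, 194.8]
tcp_rot: [0.001, 0.969, 0.246, 0.001]
force: [-1.0, -1.4, 0.3]
grip_width: 25.7
```

View pics/c2.png

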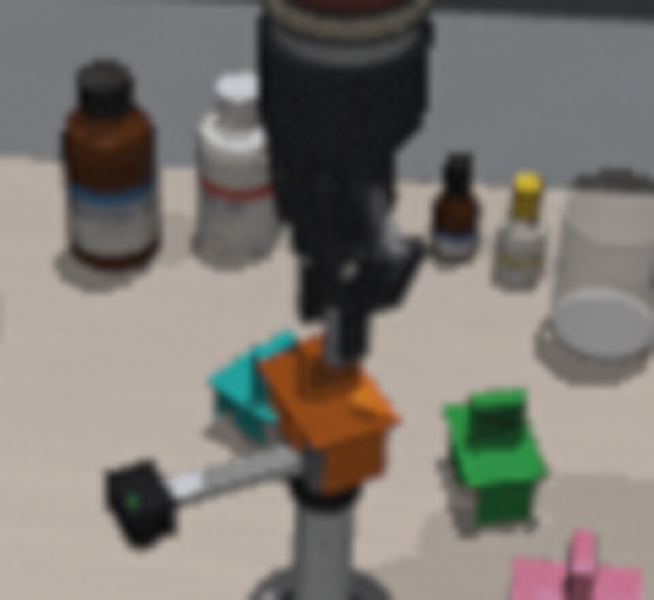

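The near pad stands in front of the tab at crop (345,340). It is level with the tab's middle once the finger's own offset is allowed for. Closing.

```bash
python3 -m pendant '0.82 0 0 0 0;0.9 0 0 0 0;1 0 0 0 0;1 0 0 0 0;1 0 0 0 0'
```

```text
t: 3.62
tcp_pos: [522.2, -8.8, 193.1]
tcp_rot: [-0.0, 0.969, 0.246, -0.0]
force: [0.2, -0.2, -0.8]
grip_width: -0.2
```

Shut with nothing between the pads, so I'll look.

```bash
python3 - <<'E'
from h import *
s=grab("side");p=read_state()['tcp_pos']
cv2.imwrite("pics/c3.png",cv2.cvtColor(cv2.resize(s[130:210,235:325],(675,600),interpolation=cv2.INTER_CUBIC),cv2.COLOR_RGB2BGR))
y=np.array([.477,-.879,0])
for k in(-12,0):print(k,proj("side",p+y*k-[0,0,14]))
for b in blobs(mask(s,8,22)): print(*b)
E
```

```text
-12 [277.73803531 183.46467548]
0 [275.8743199  180.66860951]
[ 9.8 92.6] [ 0 82 16 20 54]
[41.  99.1] [37 95 10 10 35]
[ 39.  118.1] [ 33 105  14  24  95]
[ 23.8 115.6] [ 20 111   9  12  36]
[  8.1 115.4] [  0 113  17   7  64]
[ 49.2 123.9] [ 45 122   9   5  15]
[234.6 134.2] [228 131  14   7  59]
[275.3 185.1] [263 173  24  28 388]
```

View pics/c3.png

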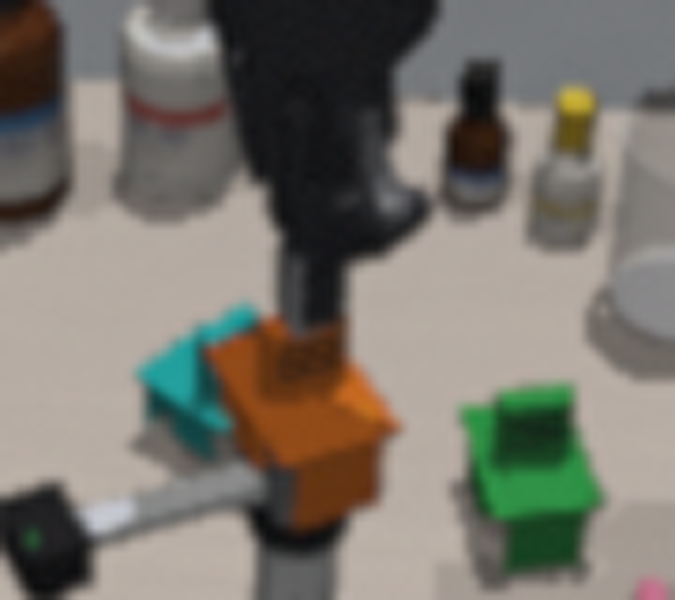

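The shut fingertips end at crop (315,328), pixel (277,174), where a tip at TCP−14 mm should show at row 181–183. At 25.7 mm open the near tip also ended at row 176, in front of the tab, instead of about 186. So the tips really stand some 25–30 mm higher than tip_reach says, just above the tab. I'll reopen, lower in small steps and watch the force.

```bash
python3 -m pendant '0.62 0 0 0 0;0.62 0 0 0 0;0.62 0 0 0 0;0.62 0 0 3 0;0.62 0 0 2 0;0.62 0 0 2 0'; python3 -m pendant '0.62 0 0 2 0;0.62 0 0 2 0'
```

```text
t: 4.42
tcp_pos: [522.1, -8.9, 185.8]
tcp_rot: [-0.0, 0.969, 0.246, -0.0]
force: [-0.3, -0.5, 0.4]
grip_width: 32.2
t: 4.68
tcp_pos: [522.3, -8.9, 182.1]
tcp_rot: [0.0, 0.969, 0.246, -0.0]
force: [-0.5, -0.4, 0.2]
grip_width: 32.2
```

No contact with the nominal tip at 168, below the cap's top at 174, so the tips are indeed higher. Going on down in steps.

```bash
python3 -m pendant '0.62 0 0 3 0;0.62 0 0 3 0;0.62 0 0 2 0'; python3 -m pendant '0.62 0 0 2 0;0.62 0 0 2 0'; python3 - <<'E'
from h import *
s=grab("side");p=read_state()['tcp_pos'];print(p)
cv2.imwrite("pics/c4.png",cv2.cvtColor(cv2.resize(s[130:210,235:325],(675,600),interpolation=cv2.INTER_CUBIC),cv2.COLOR_RGB2BGR))
E
```

```text
t: 5.05
tcp_pos: [522.1, -8.9, 173.9]
tcp_rot: [-0.0, 0.969, 0.246, -0.0]
force: [0.2, -0.3, 0.1]
grip_width: 32.4
t: 5.3
tcp_pos: [522.3, -8.9, 170.1]
tcp_rot: [0.0, 0.969, 0.246, 0.0]
force: [0.1, 0.1, 0.6]
grip_width: 32.3
[522.05971052  -8.82700185 169.81282463]
```

View pics/c4.png

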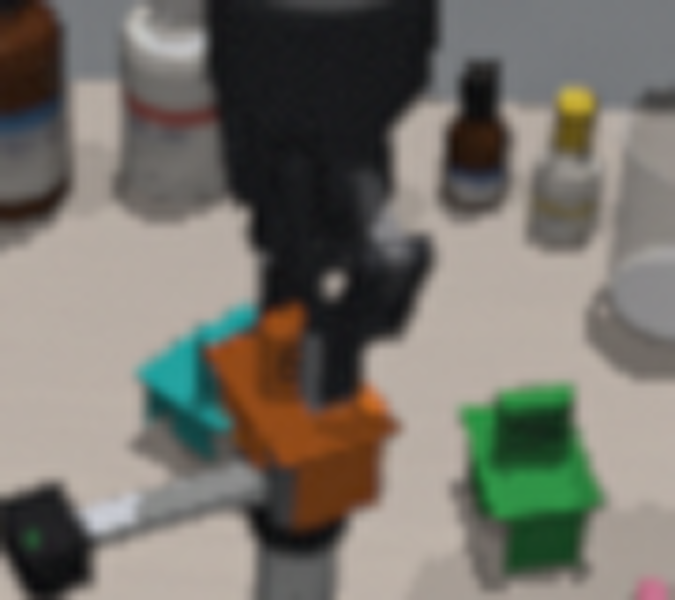

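The near finger now stands in front of the tab with its tip at crop (335,405), about 8 mm above the cap, slightly towards −x of the tab's middle. Closing now.

```bash
python3 -m pendant '0.75 2 0 0 0;0.82 0 0 0 0;0.9 0 0 0 0;1 0 0 0 0;1 0 0 0 0;1 0 0 0 0'
```

```text
t: 6.1
tcp_pos: [525.5, -9.5, 171.1]
tcp_rot: [0.002, 0.969, 0.246, 0.001]
force: [3.0, -4.8, -0.3]
grip_width: 11.1
```

```bash
python3 -m pendant '1 0 1 0 0;1 0 0 -4 0;1 0 0 -4 0;1 0 0 -4 0;1 0 0 -6 0;1 0 0 -10 0;1 0 0 -12 0;1 0 0 -12 0;1 0 0 -12 0;1 0 0 0 0'; python3 - <<'E'
from h import *
s=grab("side");print(read_state()['tcp_pos'],[b for b in blobs(mask(s,8,22)) if b[0][0]>250])
cv2.imwrite("pics/c5.png",cv2.cvtColor(cv2.resize(s[110:240,215:345],(600,600),interpolation=cv2.INTER_CUBIC),cv2.COLOR_RGB2BGR))
E
```

```text
t: 7.35
tcp_pos: [525.5, -8.9, 236.1]
tcp_rot: [0.001, 0.969, 0.246, 0.002]
force: [-0.6, 0.2, -0.3]
grip_width: 10.9
[524.90613141  -8.83752079 235.01275186] [(array([276.3, 167.8]), array([264, 152,  24,  30, 334], dtype=int32))]
```

View pics/c5.png

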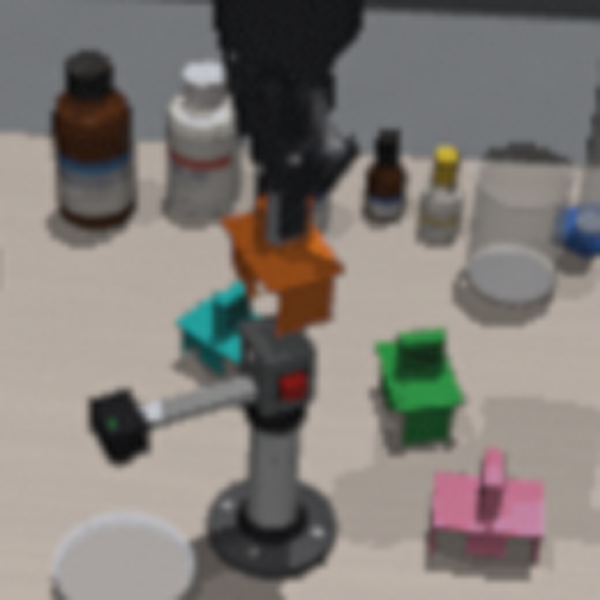

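The clip is off and in the gripper, and the red button shows at crop (292,385). I'll carry it about 148 mm to world +y and lower it.

```bash
python3 -m pendant '1 17 -32 0 0;1 18 -33 0 0;1 18 -33 0 0;1 18 -32 0 0;1 0 0 40 0;1 0 0 50 0;1 0 0 50 0;1 0 0 35 0;1 0 0 10 0;1 0 0 0 0'; python3 - <<'E'
from h import *
s=grab("side");print(read_state()['tcp_pos'],read_state()['force'])
m=mask(s,8,22);b=[b for b in blobs(m) if b[0][0]>200 and b[0][1]>150];print(b)
cv2.imwrite("pics/c6.png",cv2.cvtColor(cv2.resize(s[170:320,195:345],(600,600),interpolation=cv2.INTER_CUBIC),cv2.COLOR_RGB2BGR))
E
```

```text
t: 8.65
tcp_pos: [524.7, 139.3, 48.9]
tcp_rot: [-0.0, 0.969, 0.246, -0.001]
force: [0.2, 0.1, 0.4]
grip_width: 11.1
[525.91929632 139.46290755  50.1837799 ] [-0.35814525 -0.5970924  -0.11697346]
[(array([270.2, 259.5]), array([258, 246,  24,  27, 331], dtype=int32))]
```

View pics/c6.png

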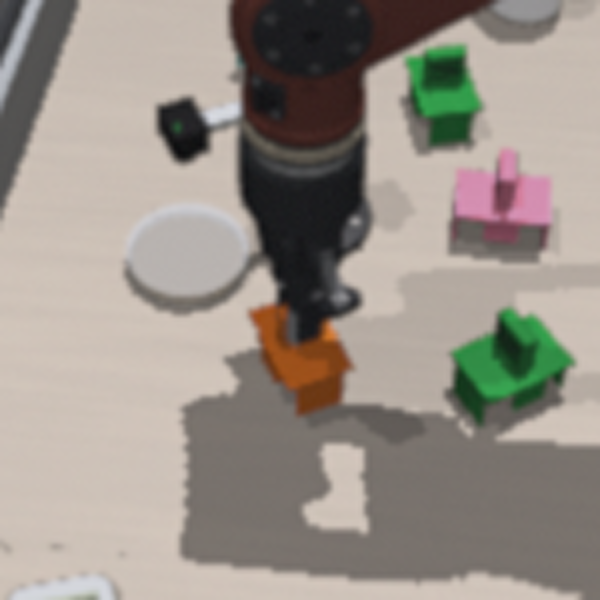

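The clip hangs a little above clear worktop, with the skirt's lower edge at crop (320,408). I'll lower it gently until there is contact.

```bash
python3 -m pendant '1 0 0 5 0;1 0 0 5 0;1 0 0 2 0;1 0 0 0 0'; python3 -m pendant '1 0 0 2 0;1 0 0 1 0;1 0 0 0 0'; python3 -m pendant '1 0 0 1 0;1 0 0 1 0;1 0 0 0 0'
```

```text
t: 9.2
tcp_pos: [524.8, 139.3, 37.1]
tcp_rot: [-0.0, 0.969, 0.246, -0.0]
force: [0.0, 0.7, -0.4]
grip_width: 10.6
t: 9.57
tcp_pos: [524.8, 139.3, 34.1]
tcp_rot: [-0.0, 0.969, 0.246, -0.0]
force: [0.1, 0.6, -0.0]
grip_width: 10.9
t: 9.95
tcp_pos: [525.3, 139.3, 32.9]
tcp_rot: [0.0, 0.969, 0.246, 0.0]
force: [-1.3, -0.9, 5.5]
grip_width: 11.1
```

```bash
python3 - <<'E'
from h import *
print(read_state()['tcp_pos'],read_state()['force'])
for z in(0,5,10,15,20): print(z,proj("side",[509,169,z]))
s=grab("side");print([b for b in blobs(mask(s,8,22)) if b[0][0]>200 and b[0][1]>150])
E
```

```text
[525.26772841 139.29707755  32.85190208] [-1.27118366 -0.89971454  5.50330415]
0 [273.71912954 276.56309626]
5 [273.76692185 275.44196468]
10 [273.81503516 274.31370133]
15 [273.8634728  273.17823602]
20 [273.91223814 272.0354976 ]
[(array([269.9, 263.4]), array([258, 250,  24,  27, 333], dtype=int32))]
```

Contact came at TCP z 33, with 5.5 N up, as predicted. Release, rise and return above the post.

```bash
python3 -m pendant '0.9 0 0 -0.5 0;0.75 0 0 0 0;0.6 0 0 0 0;0.55 0 0 0 0;0.55 0 0 -10 0;0.55 0 0 -30 0;0.3 0 0 -50 0;0 0 0 -55 0;0 0 0 -54.5 0;0 0 0 0 0'; python3 - <<'E'
from h import *
s=grab("side","s7.png");print([b for b in blobs(mask(s,8,22)) if b[0][0]>200 and b[0][1]>150])
E
python3 -m pendant '0 -17 32 0 0;0 -18 32.5 0 0;0 -18 32 0 0;0 -18 33 0 0;0 0 0 30 0;0 0 0 30 0;0 0 0 0 0'; python3 - <<'E'
from h import *
s=grab("side");p=read_state()['tcp_pos'];print(p)
for n,m in(("o",mask(s,8,22)),("red",mask(s,0,5)|mask(s,174,180))): print(n,[b for b in blobs(m,8) if 230<b[0][0]<330 and b[0][1]>150])
print(proj("side",[523-.477*28,-8.5+.879*28,148]))
a=cv2.resize(s[130:230,225:325],(560,560),interpolation=cv2.INTER_CUBIC);cv2.imwrite("pics/c8.png",cv2.cvtColor(a,cv2.COLOR_RGB2BGR))
E
```

```text
t: 11.25
tcp_pos: [529.2, 140.0, 239.9]
tcp_rot: [0.001, 0.969, 0.246, 0.007]
force: [0.3, -0.4, 0.1]
grip_width: 85.5
[(array([270. , 261.4]), array([258, 248,  24,  29, 437], dtype=int32))]
t: 12.18
tcp_pos: [520.2, -7.9, 167.5]
tcp_rot: [-0.002, 0.969, 0.246, -0.005]
force: [-0.3, -0.6, 0.6]
grip_width: 85.5
[522.07835635  -8.06325379 169.76077072]
o [(array([269.9, 261.2]), array([258, 248,  24,  29, 443], dtype=int32))]
red [(array([278. , 193.2]), array([276, 191,   5,   6,  27], dtype=int32))]
[279.5254867  195.96525265]
```

View pics/c8.png

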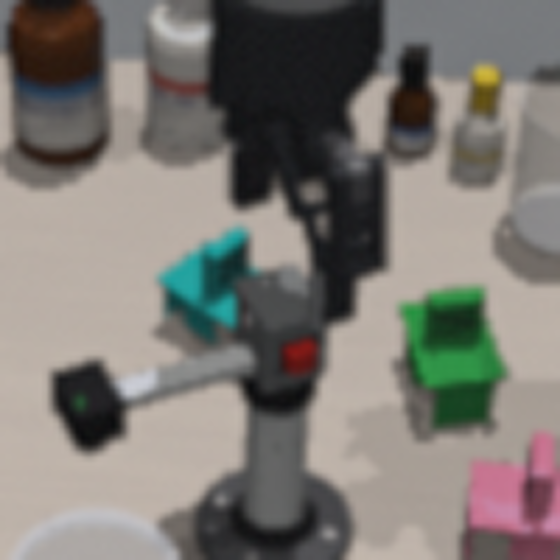

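The clip stands still at pixel (270,261). The open fingers straddle the head, far one at crop (250,200) and near one at (345,310), with the red button at (298,355). They are about 4 mm towards −x of the head's middle. Shift +4 in x, lower, then close.

```bash
python3 -m pendant '0 4 0 0 0;0 0 0 15 0;0 0 0 15 0;0 0 0 0 0'; python3 -m pendant '0 0 0 10 0;0 0 0 8 0;0 0 0 7 0;0 0 0 0 0;0.35 0 0 0 0;0.35 0 0 0 0;0.35 0 0 0 0'; python3 - <<'E'
from h import *
s=grab("side");p=read_state()['tcp_pos'];print(p)
a=cv2.resize(s[150:230,235:315],(600,600),interpolation=cv2.INTER_CUBIC);cv2.imwrite("pics/c9.png",cv2.cvtColor(a,cv2.COLOR_RGB2BGR))
E
```

```text
t: 12.72
tcp_pos: [525.9, -6.1, 139.9]
tcp_rot: [-0.001, 0.969, 0.246, -0.002]
force: [0.3, 0.4, -0.4]
grip_width: 85.5
t: 13.6
tcp_pos: [528.1, -6.5, 117.6]
tcp_rot: [0.0, 0.969, 0.246, 0.0]
force: [-0.0, -1.2, -0.1]
grip_width: 55.4
[528.00820772  -6.46695185 117.53446993]
```

View pics/c9.png

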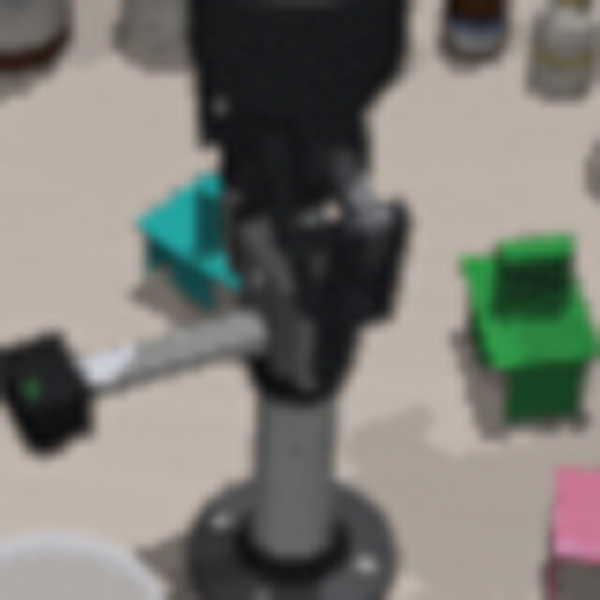

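The near pad covers the button, with its tip at crop (305,390), level with the block's lower edge and about 132 mm high. Closing.

```bash
python3 -m pendant '0.5 0 0 0 0;0.6 0 0 0 0;1 0 0 0 0;1 0 0 0 0;1 0 0 0 0;1 0 0 0 0'
```

```text
t: 14.4
tcp_pos: [529.5, -9.2, 118.6]
tcp_rot: [0.003, 0.969, 0.246, 0.001]
force: [2.6, -8.5, 2.0]
grip_width: 39.8
```

Width 39.8 against the 41 expected; the tab read 11 for 12, so the button is in. I'll relieve the sideways load and lift 30 mm.

```bash
python3 -m pendant '1 0 2 0 0;1 0 0 0 0;1 0 0 -5 0;1 0 0 -5 0;1 0 0 -10 0;1 0 0 -10 0;1 0 0 0 0'; python3 - <<'E'
from h import *
s=grab("side","s10.png");st=read_state();print(st['tcp_pos'],st['force'])
g=cv2.inRange(cv2.cvtColor(s,cv2.COLOR_RGB2HSV),(45,80,40),(85,255,255));print([b for b in blobs(g,1) if 225<b[0][0]<260 and 120<b[0][1]<220])
E
```

```text
t: 15.28
tcp_pos: [529.5, -9.2, 147.2]
tcp_rot: [0.001, 0.969, 0.246, 0.001]
force: [4.0, -5.2, -3.7]
grip_width: 39.5
[529.48875814  -9.19705038 146.94761272] [ 4.66614731 -4.42514668 -4.01195209]
[(array([238. , 193.3]), array([237, 192,   3,   3,   7], dtype=int32))]
```

The head is rising: the camera's green dot went from row 201 to 193 and the pull is 4 N. Continue.

```bash
python3 -m pendant '1 0 0 -10 0;1 0 0 -10 0;1 0 0 -10 0;1 0 0 -10 0;1 0 0 -10 0;1 0 0 -10 0;1 0 0 -5 0;1 0 0 0 0'; python3 -m pendant '1 0 0 -3 0;1 0 0 -2 0;1 0 0 0 0'; python3 -m pendant '1 0 0 -2 0;1 0 0 0 0'
```

```text
t: 16.32
tcp_pos: [529.5, -9.2, 211.5]
tcp_rot: [0.001, 0.969, 0.246, 0.001]
force: [5.5, -4.2, -4.9]
grip_width: 39.8
t: 16.7
tcp_pos: [529.4, -9.2, 216.1]
tcp_rot: [0.001, 0.969, 0.246, 0.001]
force: [5.8, -4.5, -4.7]
grip_width: 39.5
t: 16.95
tcp_pos: [529.5, -9.2, 218.1]
tcp_rot: [0.001, 0.969, 0.246, 0.001]
force: [5.2, -4.6, -4.5]
grip_width: 39.3
```

```bash
python3 -m pendant '1 0 0 -1 0;1 0 0 0 0'; python3 -m pendant '1 0 0 -1 0;1 0 0 0 0';python3 -m pendant '1 0 0 -1 0;1 0 0 0 0;1 0 0 0 0'
```

```text
t: 17.2
tcp_pos: [529.4, -9.2, 218.7]
tcp_rot: [0.001, 0.969, 0.246, 0.001]
force: [6.2, -5.2, -6.6]
grip_width: 39.6
t: 17.45
tcp_pos: [529.4, -9.2, 218.8]
tcp_rot: [0.001, 0.969, 0.246, 0.001]
force: [7.8, -5.6, -9.7]
grip_width: 39.5
t: 17.82
tcp_pos: [529.4, -9.2, 218.8]
tcp_rot: [0.001, 0.969, 0.246, 0.0]
force: [8.7, -5.2, -12.7]
grip_width: 39.8
```

The end stop is reached: z stays at 218.8 while the force climbs to 12.7 N. One last look.

```bash
python3 -m pendant '1 0 0 0 0;1 0 0 0 0;1 0 0 0 0;1 0 0 0 0'; python3 - <<'E'
from h import *
s=grab("side")
g=cv2.inRange(cv2.cvtColor(s,cv2.COLOR_RGB2HSV),(45,80,40),(85,255,255));print([b for b in blobs(g,1) if 225<b[0][0]<260 and 120<b[0][1]<220])
print([b for b in blobs(mask(s,8,22)) if b[0][0]>200 and b[0][1]>150])
r=np.array([609,39,0]);print([proj("side",r+[0,0,z]) for z in(136,236)])
cv2.imwrite("pics/c11.png",cv2.cvtColor(cv2.resize(s[110:300,195:385],(600,600),interpolation=cv2.INTER_CUBIC),cv2.COLOR_RGB2BGR))
E
```

```text
t: 18.32
tcp_pos: [529.4, -9.2, 218.8]
tcp_rot: [0.001, 0.969, 0.246, 0.0]
force: [9.3, -5.3, -12.8]
grip_width: 39.5
[(array([237.2, 172.2]), array([236, 171,   3,   3,   6], dtype=int32))]
[(array([269.9, 261.3]), array([258, 248,  24,  29, 439], dtype=int32))]
[array([241.45571089, 202.32926845]), array([240.2892874 , 173.77659639])]
```

View pics/c11.png

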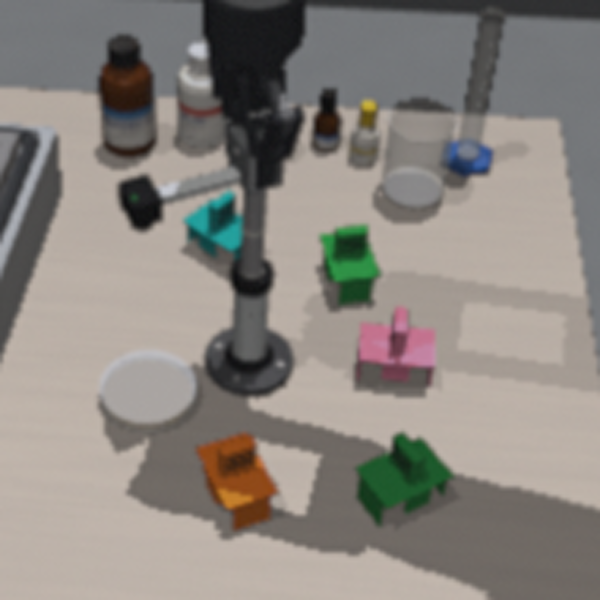

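The head is held up at crop (260,165), and the camera dot has risen 29 rows; 28.6 is what 100 mm should give. The clip stands upright at (237,480), and the dish is undisturbed. Handing in.

```bash
python3 -c "from bench import *; print(finish_job())"
```

```text
the job is handed in; nothing more can be done
None
```

The job is handed in. I pulled the orange clip off the post and set it upright on clear worktop about 148 mm to the left. Then I squeezed the head with the button in and raised it to the second stop, and the gripper was still holding it there at hand-in, 18.4 s on the robot's clock.

**Last checks**
- **Head height:** the TCP stayed at z 218.8 mm, about 100 mm above where it gripped, while the downward force rose from 4.5 to 12.8 N, so it is against the end stop. The camera's green dot rose about 29 pixel rows, against 28.6 expected for 100 mm.
- **Button:** the gripper width read 39.5 mm, against 41 mm with the button in. The gripper reads about 1 mm low; the 12 mm tab showed as 11.
- **Clip and dish:** the clip has not moved since I released it. The petri dish and its neighbours look untouched; the timer, slide box and pen were outside the last picture and were not re-checked.

**What disagreed**
- **Fingertips:** they sat about 25–30 mm higher than `tip_reach` (14 mm) implies. My first close on the tab shut on nothing just above it, without touching it. I found this in the picture, lowered in small steps while watching the force, and used the corrected height from then on.
- **Sideways load:** about 10 N of sideways force on the tool remained while holding the head.

I viewed 11 pictures, one over the budget of 10.

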